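# Hold the long steel strip in the eddy-current test coil

### The arm

A 7-joint arm with a two-finger parallel gripper is mounted at the origin on the work surface. World frame = base frame: x ahead of the robot, y to its left, z up, the work surface at z = 0. Lengths are in m, angles in rad, forces in N, time in s.
With the tool pointing down it reaches from about 0.35 to 0.9 m from the base axis. Payload 8.1 kg.
Tool frame: the origin (TCP) lies where the fingers leave the gripper's body, on its centre line; the fingertips stand 66 mm ahead of it and the grasp point (between the pads) lies 47 mm ahead of it; z points along the fingers, y is the line along which they close (so a half turn about z gives the same grasp; the last joint's range is limited). The gripper opens to 92 mm and grips with 3 to 60 N. Pads are 19 mm wide; open, the fingers measure 130 mm over their backs; the gripper's body (75 mm by 190 mm) begins 47 mm behind the grasp point.
Start: joints at [-1.318, 0.434, 0.025, 1.573, -0.012, 1.134, -0.075], TCP at [0.218, 0.586, 0.292] pointing down, gripper open.
Joint ranges: [-2.62, 2.62], [-0.44, 2.09], [-1.27, 1.32], [0.08, 2.57], [-1.32, 4.46], [0.12, 2], [-2.74, 2.74]. Speed limits (rad/s): [2.22, 2.22, 3.01, 3.01, 3.14, 3.14, 3.14].

### API

Orientations are given as a rotation vector (axis times angle).
In Python, from cell import arm gives the robot as it stands.
- The arm moves only by the tool send_rows, never from a script. Its argument "motion" is text: rows parted by semicolons, each of 7 numbers parted by spaces: the closure, from 0 (fully open) to 1 (shut), then the shift along the world's x, y, z in m, then the turn, a rotation vector about the world's x, y, z in degrees. A call has 1 to 5 rows; each row shifts and turns the commanded pose from where the row before left it; what a row does not reach is not made up. A row lasts 1/8 s, in which the tool goes at most 62.5 mm and 10.7 degrees, less where a joint would pass 70% of its speed; a pose out of reach is approached as far as the arm can. A call is refused whole if a number of a shift passes 0.0625 or a number of a turn 10.7, either way. A call with a gripper value outside its range is refused whole. The fingers move at their own pace and stop on an object; "force" is the grip in N (left out, the last holds). Time passes only in rows, so rows that do not move let the fingers close. It gives the time, the measured TCP pose, the force, the opening and the grip force at its end, in the units of the state.
- arm.observe(): the state, without advancing time (a new reading comes with each control period).
- arm.get_image(name): name is "scene" or "side" or "wrist"; returns (picture, depth): 480x640x3 uint8, blue, green, red; 480x640 float32, m along the optical axis (not along the pixel's ray), 0 where there is no reading.
- arm.camera_model(name): a dict with "fx", "fy", "cx", "cy" (pixels), "view" (4x4, takes a point from world to camera coordinates). Camera axes: x right, y down, z forward; pixel columns grow to the right and rows downward; lengths in m; the calibration is good to about 2 mm. A picture is of the moment at which its call begins: read the wrist's pose just before it. camera_model takes no time and is no camera call; for the wrist camera it gives the pose at the moment of the call.
- arm.sign_off(): hands the job in; it is judged then, once.
The state is a dict: "clock": time; "joints": joint angles; "dq": joint speeds; "joint_efforts": joint torques, N m; "position": TCP position; "ee_rot": TCP orientation; "force": force on the tool from outside, world axes, zero at the start; "ft_torque": the same for the moment, N m; "width": opening from 0.0 (shut) to 1.0 (fully open); "gripper_force": force on a finger pad.
Only numpy, scipy, OpenCV 4.12 (cv2) and the standard library are available. Lean on these libraries where they do the work, as an engineer would, in place of code of your own. Each camera call takes 0.05 s, during which the arm holds its last target. There are 200 camera calls.

### The job

A steel wear strip is to be compared with the master strip on the eddy-current sorting set: take the long strip (the one as long as the master standing in the reference coil) out of the rack and lower it upright from above through the window of the empty test coil. Finish while still holding it there for the reading: steady, upright, hanging freely from the gripper without pressing on the coil, with equal lengths sticking out above and below the coil. Leave the short strips and the other things on the bench where they are, and do not touch the reference coil and its master.

Things in the scene. Friction and masses are not known exactly. Their poses are not given: they have to be found in the camera images.
- long_strip: Steel strip to test: flat bar upright in one of the rack's 3 slots, the longest there. 10 mm thick (x), 32 wide (y), 150 long (z, up), about 0.38 kg; a dark flush hole mark 25 mm from each end. Origin: centre of its lower end, 15 mm above the bench; top at 165 mm, the upper 115 mm free of the rack (the slot holds the lower 35 mm loosely).
- strip_mid (a point): The middle of the long strip: 75 mm above its lower end, on its centre line; axes as the strip's.
- test_coil: Empty test coil on its stand, fixed. Base plate 110 (x) x 140 (y) x 12 mm; two cheeks 50 wide (x), 8 thick, at y = +-50 mm, 126 high, hold the copper coil with grey flanges 70 x 92, from 80 to 130 mm above the bench. A black terminal box is outside the -y cheek, out to y = -70 mm, 102 high. Free space below the coil down to 15 mm above the bench. Origin: centre of the underside, z up; yaw varies.
- test_window (a point): Centre of the test coil's window, half way up the coil, 105 mm above the bench; axes as the coil's. The upright through window is 12 mm (x) by 34 mm (y), 2 mm more than the strip both ways: strip thickness along x, width along y. Its top 4 mm (126 to 130 mm above the bench) flare at 45 degrees to 20 x 42 mm. Here the strip's middle belongs, with 50 mm sticking out above and below.
- reference_coil: Reference coil: fixed stand and coil of the same build and size as the test coil, but with the master strip (the size of the long strip) fixed in its window, its top 180 mm above the bench. Which of the two coils is on the robot's left varies. Origin: centre of the base's underside, z up. Not to be touched.
- rack: Wooden rack block, fixed, 80 (x) x 190 (y) x 50 mm high, with three upright slots 35 mm deep in a row along its y axis at y = -55, 0, +55 mm, each 11.5 (x) x 33.5 mm (y). A strip stands in each, its axes along the rack's; which strip is in which slot varies. Origin: centre of the underside, z up; yaw varies.
- short_strip_a: A short steel strip in the rack, 10 x 32 x 100 mm, top 115 mm above the bench; origin at the centre of its lower end. Not to be moved.
- short_strip_b: The other short steel strip in the rack, like the first. Not to be moved.
- test_block: Round steel hardness test block, 60 mm across and 16 mm high, lying on the bench beyond the coils; origin at the centre of its underside. Not to be moved.
- gauge_case: Blue plastic case, 80 mm along x by 120 mm along y by 34 mm high, lying on the bench beyond the coils; origin at the centre of its underside. Not to be moved.
There are look-alikes about, which are no part of the job. What is shaped like the long_strip but red or yellow is not meant.

How it is judged:
By the outcome, as a careful person would: the job done as asked, in the order asked, and still so for the second after the job is handed in, while the arm keeps its last pose, push and grip.
It also fails if it takes over 54 s, if anything falls off the work surface, if the arm or the gripper's body presses on something with over 40 N, if the wrist force passes 120 N, or if a joint passes its speed limit or range.

## Working session

There is one attempt and no reset: what is moved stays moved. The work goes in short steps, Python scripts to look and compute and a tool call to move; the robot and the scene stay as the last step left them, time stands still between calls to the robot, and variables do not carry over. Pictures are saved under pics/ and viewed, at most 10 in all, crops included, and the job is handed in when it is done.

Besides the shell and the picture viewer there is one more tool, called in YAML: its name, and indented under it one key for each argument. send_rows: Moves the arm, as the interface text tells. Its arguments: {"type":"object","properties":{"motion":{"type":"string"},"force":{"type":"number"}},"required":["motion"]}

```bash
mkdir -p pics
python3 - <<'E'
from cell import arm
import cv2,numpy as np
s=arm.observe();print(s)
for n in("scene","side"):
    im,d=arm.get_image(n);cv2.imwrite(f"pics/{n}0.png",im);np.savez(f"{n}0.npz",im=im,d=d,**arm.camera_model(n))
    print(n,np.linalg.inv(arm.camera_model(n)["view"]).round(3).tolist())
E
```

```text
{'clock': 0.0, 'joints': array([-1.31760492,  0.43522595,  0.02497166,  1.57413976, -0.01159857,
        1.1339783 , -0.07504778]), 'dq': array([ 0.00059106, -0.00182383, -0.00205229, -0.00036257,  0.00028361,
       -0.00108056, -0.00049974]), 'joint_efforts': array([-2.48930399e-05, -6.67849016e+01,  9.85019803e-01, -3.14475310e+01,
       -6.05491502e-02,  4.26106586e-02,  1.59683386e-04]), 'position': array([0.21760595, 0.585442  , 0.29142653]), 'ee_rot': array([-5.55933019e-01, -3.09187043e+00,  2.51371676e-03]), 'force': array([-0.156787  ,  0.47564611,  0.45920844]), 'ft_torque': array([-0.01914395, -0.06682691, -0.02185147]), 'gripper_force': 0.0, 'width': 1.0011964059775402}
scene [[-0.416, 0.554, -0.721, 1.16], [0.909, 0.272, -0.315, 0.227], [0.022, -0.786, -0.617, 0.635], [0.0, 0.0, 0.0, 1.0]]
side [[0.873, -0.297, 0.386, 0.137], [-0.487, -0.542, 0.685, -0.774], [0.006, -0.786, -0.618, 0.757], [0.0, 0.0, 0.0, 1.0]]
```

View pics/scene0.png

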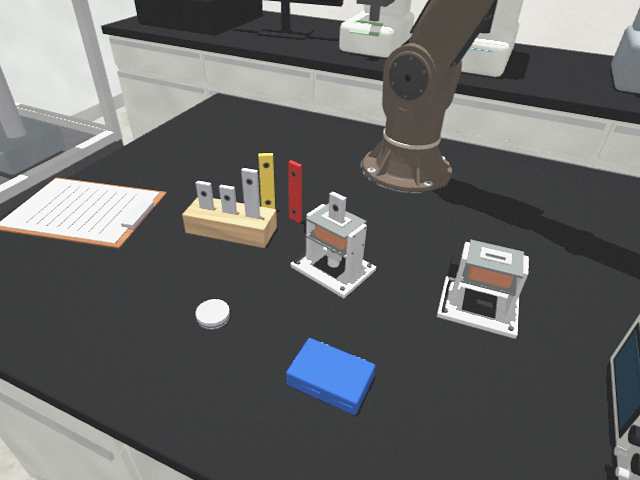

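View pics/side0.png

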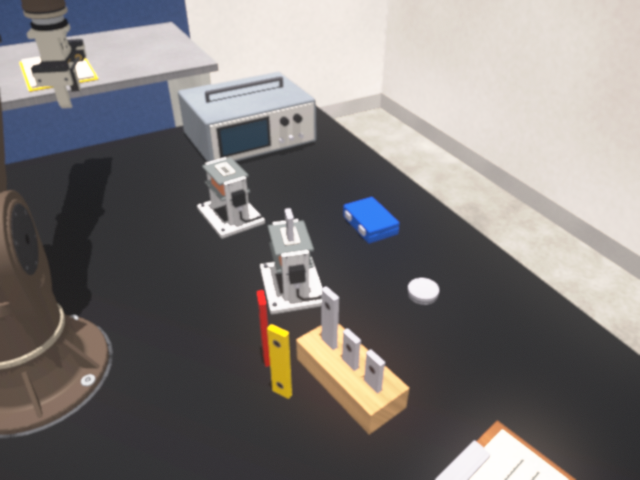

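The scene view shows the rack at (230,220), with the long strip at (251,193) in the slot nearest the yellow and red look-alikes. The reference coil with its master is at (335,240), the empty test coil at (490,280). Next I'll localise them from depth.

```bash
cat > h.py <<'E'
import numpy as np,cv2
def cloud(im,d,m):
    v,u=np.mgrid[:480,:640]
    P=np.stack([(u-m["cx"])/m["fx"]*d,(v-m["cy"])/m["fy"]*d,d,np.ones_like(d)],-1)@np.linalg.inv(m["view"]).T
    P=P[...,:3]; P[d<=0]=np.nan
    return P
def hit(u,v,z,m):
    C=np.linalg.inv(m["view"]); r=C[:3,:3]@[(u-m["cx"])/m["fx"],(v-m["cy"])/m["fy"],1]
    return C[:3,3]+r*(z-C[2,3])/r[2]
def rect(xy):
    (c,(w,h),a)=cv2.minAreaRect((xy*1000).astype(np.float32)); return np.round(c,1),round(w,1),round(h,1),round(a,1),len(xy)
E
python3 - <<'E'
from h import *
for n in("scene","side"):
    m=np.load(n+"0.npz");P=cloud(m["im"],m["d"],m)
    pts={"scene":[(251,172),(204,184),(227,188),(495,257),(336,200),(230,220),(266,156),(295,164),(212,308),(330,365)],
     "side":[(329,292),(374,355),(350,335),(224,168),(289,212),(350,365),(278,330),(262,295),(424,288),(370,215)]}[n]
    for p in pts: print(n,p,np.round(P[p[1],p[0]],4))
    z=P[...,2]
    x=P[...,0];y=P[...,1];ok=np.isfinite(z)&(x>.1)&(x<.9)&(y>-.7)&(y<.7)
    for lo,hi,nm in((.045,.055,"rack"),(.124,.136,"flange")):
        k=(ok&(z>lo)&(z<hi)).astype(np.uint8)
        N,L,S,_=cv2.connectedComponentsWithStats(k)
        for i in range(1,N):
            if S[i,4]>60: print(n,nm,S[i].tolist(),rect(P[L==i][:,:2]))
E
```

```text
scene (251, 172) [ 0.4585 -0.2227  0.166 ]
scene (204, 184) [ 0.476  -0.3325  0.1175]
scene (227, 188) [ 0.4661 -0.2808  0.1163]
scene (495, 257) [0.4615 0.2694 0.1239]
scene (336, 200) [ 0.4888 -0.0234  0.1736]
scene (230, 220) [ 0.4885 -0.2658  0.0517]
scene (266, 156) [ 0.3597 -0.2438  0.1512]
scene (295, 164) [ 0.368  -0.1677  0.1539]
scene (212, 308) [ 0.6995 -0.1724  0.0191]
scene (330, 365) [0.7338 0.075  0.0353]
scene rack [183, 198, 93, 35, 1473] (array([ 463. , -282.9]), 86.7, 191.4, 8.9, 1473)
scene rack [345, 256, 19, 15, 64] (array([500.6,  29.1]), 8.8, 51.4, 64.7, 64)
scene rack [615, 346, 16, 134, 618] (array([627.1, 481.7]), 13.3, 233.6, 89.9, 618)
scene flange [259, 161, 15, 6, 69] (array([ 357. , -246.1]), 8.8, 32.1, 38.1, 69)
scene flange [289, 169, 13, 9, 61] (array([ 364.6, -169.4]), 33.8, 10.4, 72.9, 61)
scene flange [243, 183, 16, 8, 82] (array([ 458. , -227.3]), 11.6, 32.1, 25.0, 82)
scene flange [306, 203, 61, 37, 1099] (array([486.1, -22.2]), 112.6, 72.9, 75.4, 1099)
scene flange [462, 239, 68, 39, 1643] (array([466.4, 269.7]), 74.2, 110.6, 3.6, 1643)
side (
[... 378 characters left out ...]
, 215) [0.7301 0.0699 0.0373]
side rack [185, 123, 131, 34, 448] (array([609.9, 522. ]), 176.9, 377.5, 57.0, 448)
side rack [297, 324, 112, 94, 3356] (array([ 462.3, -283.3]), 83.3, 192.5, 9.5, 3356)
side rack [271, 369, 20, 13, 77] (array([ 351. , -250.8]), 8.6, 33.2, 44.4, 77)
side flange [180, 96, 136, 33, 610] (array([613.6, 524.5]), 177.6, 378.5, 58.3, 610)
side flange [203, 157, 46, 28, 759] (array([466.8, 270.1]), 71.7, 115.0, 4.1, 759)
side flange [269, 219, 45, 38, 1155] (array([485. , -22.9]), 112.9, 70.6, 74.1, 1155)
side flange [322, 304, 17, 14, 87] (array([ 453.4, -230.7]), 10.5, 32.9, 9.7, 87)
side flange [268, 335, 22, 14, 109] (array([ 353.9, -248.2]), 12.1, 32.7, 29.2, 109)
```

Run:
```python
from cell import arm
from h import *
from scipy.spatial.transform import Rotation as R
s=arm.observe();M=R.from_rotvec(s["ee_rot"]).as_matrix();print(M.round(3), np.degrees(np.arctan2(M[1,1],M[0,1])))
m=arm.camera_model("wrist");C=np.linalg.inv(m["view"]);T=np.eye(4);T[:3,:3]=M;T[:3,3]=s["position"]
print((np.linalg.inv(T)@C).round(3),m["fx"],m["cx"],m["cy"])
```

```text
[[-0.937  0.348 -0.   ]
 [ 0.348  0.937 -0.001]
 [-0.    -0.001 -1.   ]] 69.61258317261986
[[-0.001 -0.959 -0.282  0.075]
 [ 1.    -0.001 -0.002  0.001]
 [ 0.001 -0.282  0.959 -0.092]
 [ 0.     0.     0.     1.   ]] 345.5305799639734 320.5247269043749 231.0099828220049
```

send_rows:
  motion: "0 0.04 -0.05 0.005 0 0 -10; 0 0.04 -0.05 0.005 0 0 -10; 0 0.04 -0.05 0.005 0 0 -10; 0 0.04 -0.05 0 0 0 -10; 0 0.04 -0.05 0 0 0 -10"

```text
clock: 0.72
position: [0.4135, 0.3405, 0.3068]
ee_rot: [-1.818, -2.562, -0.0]
force: [0.6, 1.4, -0.3]
width: 1.001
gripper_force: 0.0
```

send_rows:
  motion: "0 0.04 -0.05 0 0 0 -10; 0 0.009 -0.015 0 0 0 -5.6; 0 0 0 0 0 0 0; 0 0 0 0 0 0 0"

```text
clock: 1.23
position: [0.4597, 0.2799, 0.3066]
ee_rot: [-2.137, -2.302, 0.001]
force: [-1.1, 0.2, 0.3]
width: 0.999
gripper_force: 0.0
```

```bash
cat > w.py <<'E'
import sys
from cell import arm
from h import *
n=sys.argv[1]
m=arm.camera_model("wrist");im,d=arm.get_image("wrist");cv2.imwrite(f"pics/{n}.png",im);np.savez(n+".npz",im=im,d=d,**m)
s=arm.observe();print(s["clock"],s["position"].round(4),s["ee_rot"].round(4),s["force"].round(2),s["joints"].round(2))
E
python3 w.py w1
```

```text
1.275 [0.4596 0.28   0.3066] [-2.1368e+00 -2.3020e+00  5.0000e-04] [0.   0.09 0.66] [-0.94  0.29  0.38  1.79 -0.12  1.09 -0.45]
```

View pics/w1.png

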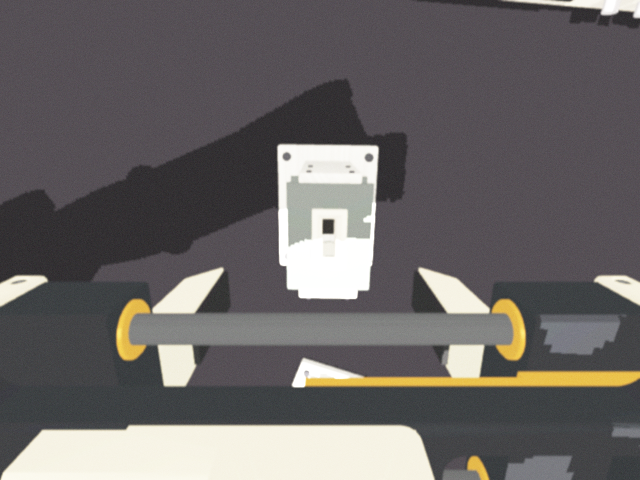

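The wrist view shows the test coil with its window near (328,237); I'll enlarge it.

Run:
```python
from h import *
m=np.load("w1.npz");im=m["im"][140:300,270:390]
g=im.copy();g=cv2.resize((255*(g/255.)**1.5).astype(np.uint8),None,fx=5,fy=3.75*5/5*1.0,interpolation=cv2.INTER_CUBIC) if 0 else cv2.resize(im[50:140,:],None,fx=6.5,fy=6.5,interpolation=cv2.INTER_CUBIC)
cv2.imwrite("pics/w1c.png",g)
P=cloud(m["im"],m["d"],m);z=P[...,2]
k=((z>.125)&(z<.136)).astype(np.uint8);k[:,:270]=0;k[:,390:]=0
N,L,S,_=cv2.connectedComponentsWithStats(k)
for i in range(1,N):
    if S[i,4]>200: print(S[i],rect(P[L==i][:,:2]),np.median(P[L==i][:,2]))
print(z[225,295:365].round(3));print(z[150:300:2,329].round(3))
```

```text
[ 286  171   88  129 7093] (array([467.9, 270. ]), 70.0, 110.7, 3.4, 7093) 0.12576773435122268
[0.126 0.125 0.126 0.125 0.125 0.126 0.125 0.125 0.125 0.125 0.125 0.124
 0.125 0.125 0.125 0.126 0.125 0.129 0.13  0.13  0.13  0.13  0.129 0.128
 0.126 0.127 0.126 0.015 0.014   nan 0.014 0.014 0.014 0.014 0.016 0.014
 0.013 0.015 0.015 0.084 0.104 0.122 0.126 0.127 0.127 0.128 0.129 0.13
 0.13  0.129 0.129 0.129 0.126 0.126 0.125 0.125 0.126 0.125 0.126 0.126
 0.125 0.125 0.126 0.124 0.125 0.126 0.125 0.125 0.125 0.125]
[0.012 0.011 0.011 0.012 0.011 0.011 0.027 0.05  0.069 0.087 0.104 0.118
 0.125 0.126 0.126 0.126 0.126 0.126 0.125 0.125 0.125 0.126 0.124 0.125
 0.126 0.125 0.125 0.126 0.126 0.126 0.128 0.129 0.129 0.129 0.126 0.014
 0.014 0.014 0.016 0.014 0.015 0.014 0.014 0.011 0.012 0.012 0.084 0.089
 0.094 0.099 0.105 0.11  0.115 0.12  0.127 0.127 0.127 0.13  0.13  0.13
 0.125 0.126 0.126 0.125 0.125 0.125 0.126 0.125 0.125 0.125 0.125 0.125
 0.125 0.124 0.102]
```

View pics/w1c.png

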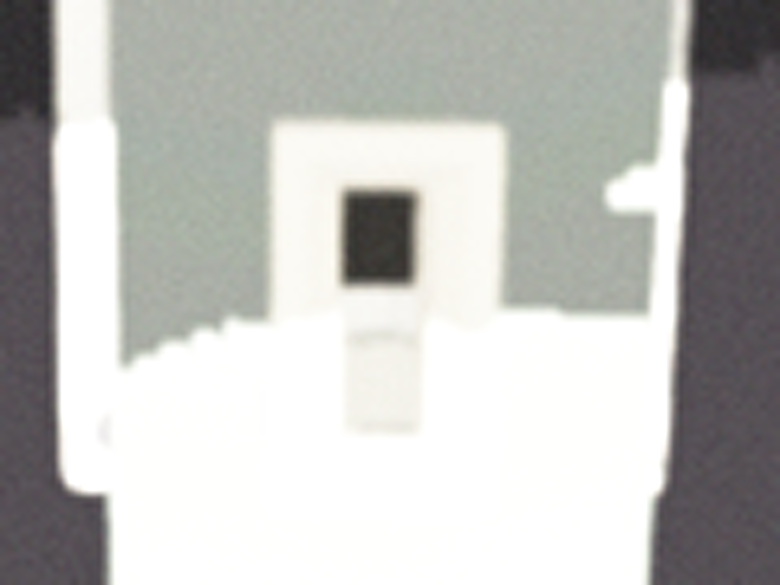

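Run:
```python
from h import *
m=np.load("w1.npz")
f=lambda x,y:(270+(x+.5)/6.5-.5,190+(y+.5)/6.5-.5)
q=[hit(*f(*p),.126,m) for p in((342,188),(416,188),(418,432),(348,432))]
Q=np.array(q)[:,:2]*1000;print(Q.round(1),Q.mean(0))
P=cloud(m["im"],m["d"],m);z=P[...,2];k=(z>.1278)&(z<.134);k[:190]=0;k[280:]=0;k[:,:305]=0;k[:,:305]=0;k[:,355:]=0
print(rect(P[k][:,:2]))
for n in("scene","side"):
    m=np.load(n+"0.npz");P=cloud(m["im"],m["d"],m);z=P[...,2]
    k=(z>.119)&(z<.14)&(abs(P[...,0]-.467)<.06)&(abs(P[...,1]-.27)<.07);print(n,rect(P[k][:,:2]))
```

```text
[[461.3 286.9]
 [470.5 287.6]
 [473.5 255.2]
 [464.5 254.5]] [467.42348168 271.02405757]
(array([468. , 270.1]), 27.7, 50.2, 3.8, 1052)
scene (array([466.4, 269.7]), 74.2, 110.6, 3.6, 1705)
side (array([466.9, 268.3]), 71.7, 118.6, 4.1, 833)
```

send_rows:
  motion: "0 0 -0.06 0 0 0 0; 0 0 -0.06 0 0 0 0; 0 0 -0.06 0 0 0 0; 0 0 -0.06 0 0 0 1; 0 0 -0.06 0 0 0 1"

```text
clock: 1.9
position: [0.4605, -0.0218, 0.3071]
ee_rot: [2.096, 2.34, 0.001]
force: [2.0, -0.8, 0.1]
width: 1.002
gripper_force: 0.0
```

send_rows:
  motion: "0 0 -0.06 0 0 0 1; 0 -0.006 -0.06 0 0 0 1; 0 0 -0.06 0 0 0 1.2; 0 0 -0.029 0 0 0 0; 0 0 0 0 0 0 0"

```text
clock: 2.52
position: [0.4547, -0.2318, 0.3068]
ee_rot: [2.037, 2.391, -0.001]
force: [-0.6, 1.1, -0.5]
width: 1.001
gripper_force: 0.0
```

```bash
python3 w.py w2
python3 - <<'E'
from h import *
from cell import arm
from scipy.spatial.transform import Rotation as R
M=R.from_rotvec(arm.observe()["ee_rot"]).as_matrix();print(np.degrees(np.arctan2(M[1,1],M[0,1])),M[:,2])
m=np.load("w2.npz");P=cloud(m["im"],m["d"],m);z=P[...,2];x,y=P[...,0],P[...,1]
k=(z>.158)&(z<.175)&(abs(x-.4537)<.04)&(abs(y+.2287)<.04);print("strip",rect(P[k][:,:2]),np.median(z[k]))
v,u=np.nonzero(k);print(u.min(),u.max(),v.min(),v.max())
k=(z>.044)&(z<.056)&(abs(x-.4625)<.08)&(abs(y+.283)<.12);print("rack",rect(P[k][:,:2]))
k=(z>.108)&(z<.122)&(abs(x-.4625)<.04)&(abs(y+.283)<.02);print("mid",rect(P[k][:,:2]))
E
```

```text
2.575 [ 0.455  -0.23    0.3066] [-2.0346e+00 -2.3932e+00  2.0000e-04] [-0.44  0.39  0.25] [-0.17  0.26  0.67  1.87 -0.18  1.08  0.73]
9.262273778213743 [-3.96920159e-04  1.90702025e-04 -9.99999903e-01]
strip (array([ 455.1, -229. ]), 9.4, 32.3, 9.3, 628) 0.16425941126179386
314 327 214 258
rack (array([ 461.5, -272.1]), 80.2, 166.7, 9.0, 9698)
mid (array([ 463.3, -283.4]), 9.1, 32.5, 9.0, 387)
```

View pics/w2.png

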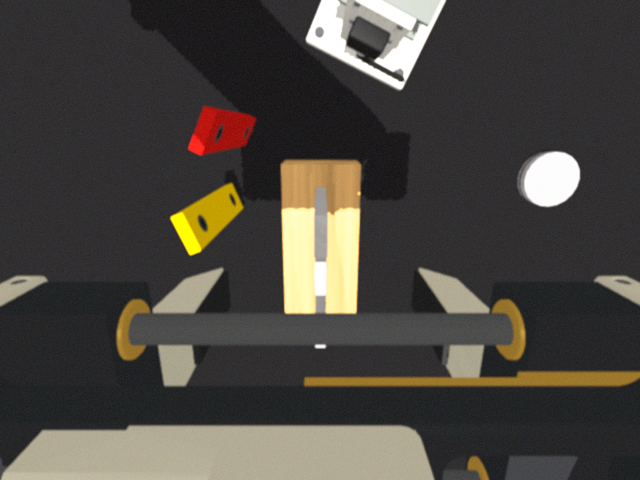

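The strip sits at (320,236) in the picture, centred between the fingers and aligned with them. I'll descend and grip.

send_rows:
  motion: "0 0 0.001 -0.03 0 0 0; 0 0 0 -0.03 0 0 0; 0 0 0 -0.03 0 0 0; 0 0 0 -0.0265 0 0 0; 0 0 0 0 0 0 0"

```text
clock: 3.2
position: [0.4543, -0.2269, 0.1889]
ee_rot: [-2.029, -2.393, 0.001]
force: [-0.1, 0.6, 0.2]
width: 0.998
gripper_force: 0.0
```

send_rows:
  motion: "0.6 0 0 0 0 0 0; 1 0 0 0 0 0 0; 1 0 0 0 0 0 0; 1 0 0 0 0 0 0; 1 0 0 0 0 0 0"
  force: 35

```text
clock: 3.82
position: [0.4547, -0.2296, 0.1905]
ee_rot: [2.036, 2.392, 0.0]
force: [-0.7, 0.5, -0.2]
width: 0.504
gripper_force: 0.0
```

send_rows:
  motion: "1 0 0 0 0 0 0; 1 0 0 0 0 0 0; 1 0 0 0 0 0 0; 1 0 0 0 0 0 0; 1 0 0 0 0 0 0"

```text
clock: 4.45
position: [0.4546, -0.2295, 0.1903]
ee_rot: [-2.036, -2.392, 0.0]
force: [-0.2, -0.2, -0.4]
width: 0.105
gripper_force: 35.0
```

send_rows:
  motion: "1 0 0 0 0 0 0; 1 0 0 0 0 0 0"

```text
clock: 4.7
position: [0.4546, -0.2295, 0.1903]
ee_rot: [-2.036, -2.393, 0.0]
force: [0.6, -0.4, 0.1]
width: 0.109
gripper_force: 35.0
```

send_rows:
  motion: "1 0 0 0.01 0 0 0; 1 0 0 0.02 0 0 0; 1 0 0 0.03 0 0 0; 1 0 0 0.04 0 0 0; 1 0 0 0.05 0 0 0"

```text
clock: 5.32
position: [0.4538, -0.2292, 0.3414]
ee_rot: [-2.035, -2.391, 0.001]
force: [-0.9, 0.1, -3.3]
width: 0.107
gripper_force: 35.0
```

send_rows:
  motion: "1 0 0 0.04 0 0 0; 1 0 0.03 0.01 0 0 0; 1 0 0.05 0 0 0 0; 1 0 0.05 0 0 0 -1; 1 0 0.05 0 0 0 -1"

```text
clock: 5.95
position: [0.454, -0.0483, 0.3908]
ee_rot: [2.079, 2.355, 0.001]
force: [0.1, 0.9, -4.2]
width: 0.109
gripper_force: 35.0
```

send_rows:
  motion: "1 0.003 0.05 0 0 0 -1; 1 0.003 0.05 0 0 0 -1; 1 0.003 0.05 0 0 0 -1; 1 0.003 0.05 0 0 0 0; 1 0.001 0.05 0 0 0 0"

```text
clock: 6.58
position: [0.4674, 0.2016, 0.3907]
ee_rot: [2.139, 2.301, -0.0]
force: [0.5, -0.6, -2.9]
width: 0.112
gripper_force: 35.0
```

send_rows:
  motion: "1 0 0.04 0 0 0 0; 1 0 0.02 0 0 0 0; 1 0 0.01 0 0 0 0; 1 0 0 0 0 0 0; 1 0 0 0 0 0 0"

```text
clock: 7.2
position: [0.468, 0.2688, 0.3905]
ee_rot: [2.141, 2.299, -0.0]
force: [0.6, -0.4, -3.2]
width: 0.108
gripper_force: 35.0
```

```bash
cat > st.py <<'E'
from cell import arm
import numpy as np
from scipy.spatial.transform import Rotation as R
s=arm.observe();M=R.from_rotvec(s["ee_rot"]).as_matrix()
print(round(s["clock"],2),s["position"].round(4),"yaw",np.degrees(np.arctan2(M[1,1],M[0,1])).round(2),"z",M[:,2].round(4),s["force"].round(1),s["ft_torque"].round(2))
E
python3 st.py
```

```text
7.2 [0.468  0.2688 0.3905] yaw 4.08 z [ 3.e-04 -5.e-04 -1.e+00] [ 0.6 -0.4 -3.2] [-0.13 -0.02 -0.03]
```

send_rows:
  motion: "1 0 0 -0.03 0 0 0; 1 0 0.0015 -0.025 0 0 0; 1 0 0 -0.015 0 0 0; 1 0 0 0 0 0 0; 1 0 0 0 0 0 0"

```text
clock: 7.82
position: [0.4682, 0.2719, 0.3213]
ee_rot: [2.139, 2.301, 0.002]
force: [-0.5, -0.1, -3.8]
width: 0.103
gripper_force: 35.0
```

```bash
python3 st.py; python3 w.py w3
python3 - <<'E'
from h import *
from cell import arm
m=np.load("w3.npz");P=cloud(m["im"],m["d"],m);z=P[...,2]
k=(z>.15)&(z<.25)&(abs(P[...,0]-.468)<.02)&(abs(P[...,1]-.27)<.04)
for lo in np.arange(.15,.26,.02):
    b=k&(z>=lo)&(z<lo+.02)
    if b.sum()>20: print("w",lo.round(2),b.sum(),np.nanpercentile(P[b],[3,50,97],axis=0)[:,:2].round(4).tolist())
tiles=[cv2.resize(m["im"][160:320,240:400],(400,400),interpolation=2)]
for n,(u,v) in(("scene",(495,235)),("side",(224,145))):
    im,d=arm.get_image(n);mm=arm.camera_model(n);np.savez(n+"3.npz",im=im,d=d,**mm)
    P=cloud(im,d,mm);z=P[...,2];k=(z>.14)&(z<.27)&(abs(P[...,0]-.468)<.03)&(abs(P[...,1]-.27)<.04)
    for lo in np.arange(.14,.25,.02):
        b=k&(z>=lo)&(z<lo+.02)
        if b.sum()>10: print(n,lo.round(2),b.sum(),np.nanpercentile(P[b],[3,50,97],axis=0)[:,:2].round(4).tolist())
    tiles.append(cv2.resize(im[max(v-80,0):v+80,u-80:u+80][:,:160],(400,400),interpolation=2))
cv2.imwrite("pics/t3.png",cv2.resize(cv2.hconcat(tiles[1:]),(800,400)));cv2.imwrite("pics/t3w.png",cv2.resize(m["im"][170:300,250:410],(800,600),interpolation=2))
E
```

```text
7.83 [0.4682 0.2719 0.3213] yaw 4.18 z [ 1.2e-03  8.0e-04 -1.0e+00] [-0.5 -0.1 -3.8] [-0.07  0.02 -0.01]
7.875 [0.4682 0.272  0.3214] [2.1384 2.301  0.0027] [-1.02 -0.87 -3.38] [-0.88  0.27  0.32  1.76 -0.1   1.12 -0.45]
w 0.15 82 [[0.4633, 0.2876], [0.4677, 0.2882], [0.4723, 0.2885]]
w 0.17 102 [[0.4636, 0.2877], [0.4678, 0.2882], [0.4726, 0.2886]]
w 0.19 131 [[0.4633, 0.2876], [0.4678, 0.2883], [0.4728, 0.2887]]
w 0.21 165 [[0.4633, 0.2877], [0.4678, 0.2883], [0.4724, 0.2888]]
w 0.23 233 [[0.4634, 0.2877], [0.4678, 0.2884], [0.4726, 0.2889]]
scene 0.14 105 [[0.4692, 0.2564], [0.4723, 0.2721], [0.4753, 0.2868]]
scene 0.16 206 [[0.4697, 0.2564], [0.4728, 0.2716], [0.4752, 0.2871]]
scene 0.18 219 [[0.4695, 0.2563], [0.4726, 0.2717], [0.4753, 0.2871]]
scene 0.2 233 [[0.47, 0.2565], [0.4724, 0.2722], [0.4752, 0.2872]]
scene 0.22 241 [[0.47, 0.2564], [0.4727, 0.2716], [0.475, 0.287]]
scene 0.24 233 [[0.4699, 0.2564], [0.4727, 0.2719], [0.4755, 0.2872]]
side 0.14 49 [[0.4621, 0.2538], [0.4644, 0.2601], [0.4734, 0.2891]]
side 0.16 77 [[0.4619, 0.2544], [0.4641, 0.2602], [0.4739, 0.2852]]
side 0.18 78 [[0.4618, 0.2546], [0.4643, 0.2607], [0.4741, 0.2858]]
side 0.2 84 [[0.462, 0.2548], [0.4642, 0.2601], [0.4734, 0.2858]]
side 0.22 86 [[0.4618, 0.2553], [0.4644, 0.2608], [0.4729, 0.2856]]
side 0.24 77 [[0.4617, 0.2538], [0.465, 0.2597], [0.476, 0.2851]]
```

View pics/t3w.png

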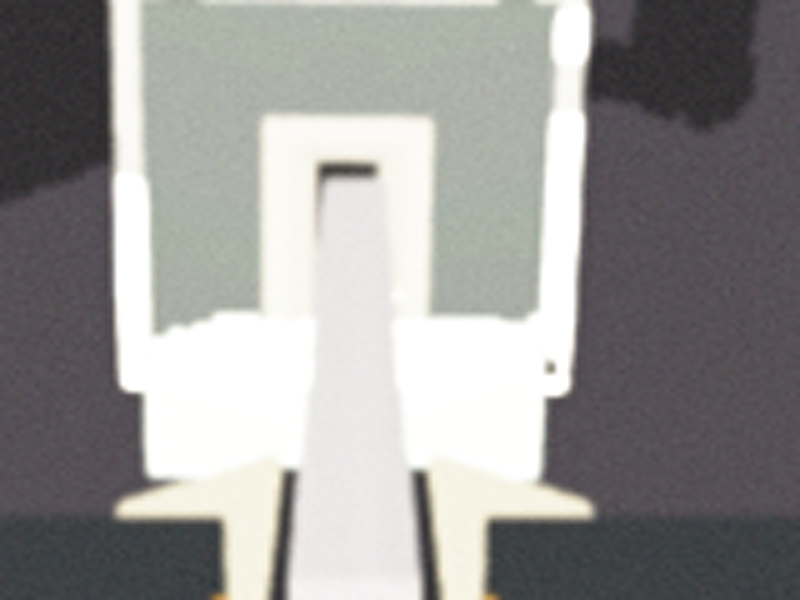

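View pics/t3.png

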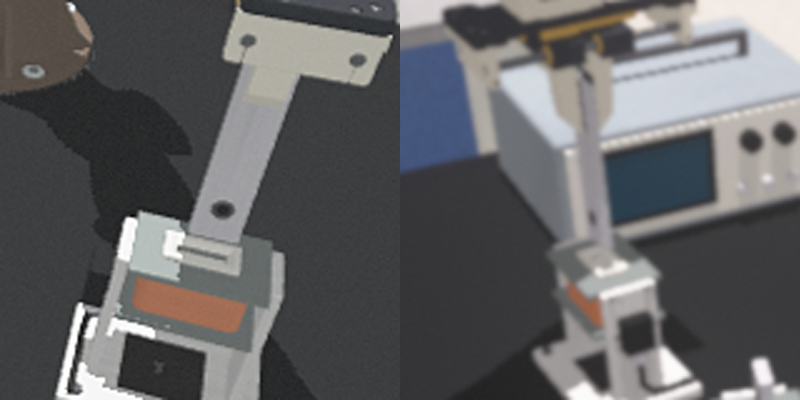

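The wrist crop shows the strip hanging upright over the window, its lower end slightly towards +y; the scene crop agrees. The arm was still settling, so I'll let it rest with a small correction and remeasure.

send_rows:
  motion: "1 -0.001 0 0 0 0 -0.5; 1 0 0 0 0 0 0; 1 0 0 0 0 0 0; 1 0 0 0 0 0 0; 1 0 0 0 0 0 0"

```text
clock: 8.6
position: [0.4667, 0.272, 0.3203]
ee_rot: [2.148, 2.292, -0.0]
force: [0.3, -0.6, -2.5]
width: 0.11
gripper_force: 35.0
```

```bash
cat > me.py <<'E'
from h import *
from cell import arm
import sys
n0=sys.argv[1]
for n in("wrist","scene","side"):
    mm=arm.camera_model(n);im,d=arm.get_image(n);np.savez(n+n0+".npz",im=im,d=d,**mm)
    P=cloud(im,d,mm);z=P[...,2];near=(abs(P[...,0]-.468)<.03)&(abs(P[...,1]-.27)<.04)
    k=(z>.14)&(z<.23)&near
    print(n,"strip med",np.median(P[k],0).round(4),k.sum())
    k=near&(abs(z-.13)<.03)
    if n=="wrist":
        k=(z>.1278)&(z<.134)&(abs(P[...,0]-.468)<.022)&(abs(P[...,1]-.27)<.03);print("collar",rect(P[k][:,:2]))
        k=(z>.121)&(z<.134)&(abs(P[...,0]-.468)<.06)&(P[...,1]>.2)&(P[...,1]<.34);print("flange",rect(P[k][:,:2]))
        v,u=np.nonzero((z>.14)&(z<.16)&near);print(u.min(),u.max(),v.min(),v.max())
E
python3 st.py;python3 me.py 4;python3 st.py
```

```text
8.6 [0.4667 0.272  0.3203] yaw 3.71 z [ 0. -0. -1.] [ 0.3 -0.6 -2.5] [-0.08  0.05  0.  ]
wrist strip med [0.4662 0.2882 0.1979] 511
collar (array([468.2, 269.8]), 27.6, 50.1, 3.0, 859)
flange (array([467.6, 274.4]), 70.1, 101.8, 3.5, 7705)
314 326 209 213
scene strip med [0.4708 0.2717 0.1914] 892
side strip med [0.4629 0.2602 0.191 ] 330
8.75 [0.4667 0.272  0.3203] yaw 3.71 z [ 0.e+00 -1.e-04 -1.e+00] [-0.3 -0.7 -2.8] [-0.09  0.05 -0.01]
```

send_rows:
  motion: "1 0.0007 -0.0021 0 0 0 -0.2; 1 0 0 0 0 0 0; 1 0 0 -0.006 0 0 0; 1 0 0 -0.005 0 0 0; 1 0 0 0 0 0 0"

```text
clock: 9.38
position: [0.467, 0.2698, 0.3087]
ee_rot: [-2.152, -2.288, 0.002]
force: [0.3, -0.1, -2.8]
width: 0.11
gripper_force: 35.0
```

```bash
python3 st.py;python3 me.py 5; python3 st.py
```

```text
9.38 [0.467  0.2698 0.3087] yaw 3.51 z [-9.e-04 -7.e-04 -1.e+00] [ 0.3 -0.1 -2.8] [-0.07 -0.05  0.07]
wrist strip med [0.4666 0.286  0.1979] 609
collar (array([468. , 270.1]), 27.6, 50.3, 2.7, 959)
flange (array([467.5, 274.9]), 70.2, 101.1, 3.4, 8270)
314 327 211 217
scene strip med [0.4713 0.2694 0.1869] 970
side strip med [0.4633 0.2578 0.1863] 353
9.53 [0.4674 0.2699 0.3094] yaw 3.51 z [ 1.e-04  0.e+00 -1.e+00] [ 0.2  0.8 -3.4] [-0.12  0.05 -0.03]
```

send_rows:
  motion: "1 0.0002 0 -0.003 0 0 0; 1 0 0 -0.003 0 0 0; 1 0 0 -0.003 0 0 0; 1 0 0 -0.003 0 0 0; 1 0 0 0 0 0 0"

```text
clock: 10.15
position: [0.4674, 0.2698, 0.297]
ee_rot: [-2.152, -2.288, 0.001]
force: [-0.1, 0.7, -4.0]
width: 0.108
gripper_force: 35.0
```

```bash
python3 st.py
```

```text
10.15 [0.4674 0.2698 0.297 ] yaw 3.51 z [-4.e-04 -3.e-04 -1.e+00] [-0.1  0.7 -4. ] [-0.09  0.07  0.04]
```

send_rows:
  motion: "1 0 0 -0.004 0 0 0; 1 0 0 -0.004 0 0 0; 1 0 0 -0.004 0 0 0; 1 0 0 -0.004 0 0 0; 1 0 0 -0.004 0 0 0"

```text
clock: 10.78
position: [0.4675, 0.2699, 0.277]
ee_rot: [2.152, 2.288, -0.0]
force: [0.5, 0.4, -4.0]
width: 0.103
gripper_force: 35.0
```

send_rows:
  motion: "1 0 0 -0.005 0 0 0; 1 0 0 -0.005 0 0 0; 1 0 0 -0.005 0 0 0; 1 0 0 -0.005 0 0 0; 1 0 0 -0.005 0 0 0"

```text
clock: 11.4
position: [0.4675, 0.2699, 0.252]
ee_rot: [2.152, 2.288, 0.0]
force: [-0.5, -0.3, -3.5]
width: 0.108
gripper_force: 35.0
```

```bash
python3 st.py
```

```text
11.4 [0.4675 0.2699 0.252 ] yaw 3.51 z [ 0. -0. -1.] [-0.5 -0.3 -3.5] [-0.1   0.1  -0.04]
```

Free of contact; the remaining descent is 0.0467.

send_rows:
  motion: "1 0 0 -0.005 0 0 0; 1 0 0 -0.005 0 0 0; 1 0 0 -0.005 0 0 0; 1 0 0 -0.005 0 0 0; 1 0 0 -0.005 0 0 0"

```text
clock: 12.02
position: [0.4676, 0.2699, 0.227]
ee_rot: [2.152, 2.288, 0.0]
force: [-0.7, 0.1, -4.0]
width: 0.11
gripper_force: 35.0
```

send_rows:
  motion: "1 0 0 -0.006 0 0 0; 1 0 0 -0.006 0 0 0; 1 0 0 -0.006 0 0 0; 1 0 0 -0.0035 0 0 0; 1 0 0 0 0 0 0"

```text
clock: 12.65
position: [0.4675, 0.2698, 0.2056]
ee_rot: [-2.152, -2.288, 0.001]
force: [-0.2, -0.2, -3.5]
width: 0.106
gripper_force: 35.0
```

send_rows:
  motion: "1 0 0 0 0 0 0; 1 0 0 0 0 0 0; 1 0 0 0 0 0 0; 1 0 0 0 0 0 0"

```text
clock: 13.15
position: [0.4676, 0.2699, 0.2059]
ee_rot: [2.152, 2.288, 0.0]
force: [-0.1, -0.5, -3.7]
width: 0.105
gripper_force: 35.0
```

```bash
python3 st.py
python3 - <<'E'
from h import *
from cell import arm
t=[]
for n,(u,v) in(("scene",(490,265)),("side",(228,175))):
    im,d=arm.get_image(n);mm=arm.camera_model(n);np.savez(n+"6.npz",im=im,d=d,**mm)
    t.append(cv2.resize(im[v-60:v+80,u-70:u+70],(400,400),interpolation=2))
    P=cloud(im,d,mm);z=P[...,2]
    for lo,hi in((.014,.078),(.132,.2)):
        k=(z>lo)&(z<hi)&(abs(P[...,0]-.468)<.009)&(abs(P[...,1]-.27)<.02);print(n,lo,k.sum(),np.nanpercentile(P[k],[2,50,98],axis=0).round(4).tolist() if k.any() else "")
cv2.imwrite("pics/f6.png",cv2.hconcat(t))
E
python3 st.py
```

```text
13.15 [0.4676 0.2699 0.2059] yaw 3.51 z [ 2.e-04  1.e-04 -1.e+00] [-0.1 -0.5 -3.7] [-0.1   0.06 -0.01]
scene 0.014 323 [[0.4603, 0.2524, 0.0162], [0.4711, 0.2702, 0.037], [0.4759, 0.2882, 0.057]]
scene 0.132 124 [[0.4646, 0.2538, 0.132], [0.4719, 0.269, 0.1375], [0.4769, 0.288, 0.1499]]
side 0.014 14 [[0.4595, 0.2717, 0.0144], [0.4617, 0.282, 0.019], [0.4627, 0.2879, 0.0411]]
side 0.132 214 [[0.4593, 0.2518, 0.133], [0.4676, 0.2583, 0.1682], [0.4766, 0.2771, 0.1953]]
13.25 [0.4676 0.2699 0.2059] yaw 3.51 z [ 1.e-04  1.e-04 -1.e+00] [ 0.1 -1.4 -3.5] [-0.09  0.04 -0.01]
```

View pics/f6.png

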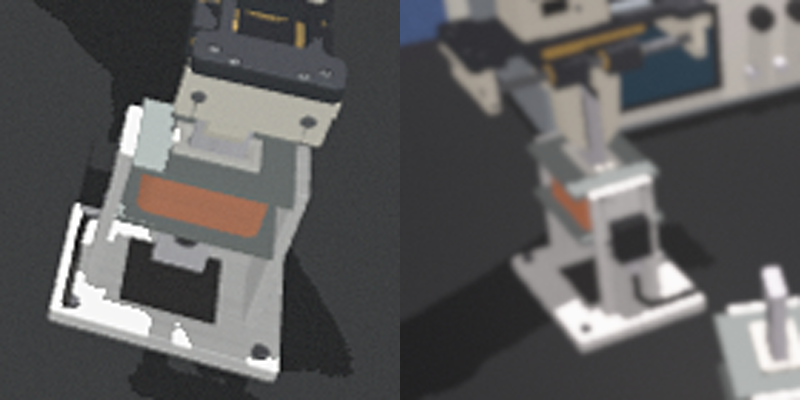

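The strip's lower end shows below the coil at (180,265) in the left crop, and the fingers clear the flange. One numeric check of the lower end's height before handing in.

Run:
```python
from h import *
m=np.load("scene6.npz");P=cloud(m["im"],m["d"],m)
for u in(480,484,488): print(u,[tuple((P[v,u]*1000).round(0)) for v in range(286,304,2)])
```

```text
480 [(np.float64(503.0), np.float64(259.0), np.float64(85.0)), (np.float64(470.0), np.float64(262.0), np.float64(53.0)), (np.float64(474.0), np.float64(263.0), np.float64(52.0)), (np.float64(469.0), np.float64(264.0), np.float64(43.0)), (np.float64(471.0), np.float64(265.0), np.float64(40.0)), (np.float64(473.0), np.float64(266.0), np.float64(37.0)), (np.float64(458.0), np.float64(268.0), np.float64(19.0)), (np.float64(463.0), np.float64(269.0), np.float64(19.0)), (np.float64(468.0), np.float64(270.0), np.float64(18.0))]
484 [(np.float64(502.0), np.float64(265.0), np.float64(87.0)), (np.float64(471.0), np.float64(268.0), np.float64(57.0)), (np.float64(474.0), np.float64(269.0), np.float64(54.0)), (np.float64(471.0), np.float64(271.0), np.float64(48.0)), (np.float64(472.0), np.float64(272.0), np.float64(44.0)), (np.float64(470.0), np.float64(273.0), np.float64(37.0)), (np.float64(454.0), np.float64(275.0), np.float64(18.0)), (np.float64(458.0), np.float64(276.0), np.float64(18.0)), (np.float64(464.0), np.float64(277.0), np.float64(18.0))]
488 [(np.float64(498.0), np.float64(272.0), np.float64(87.0)), (np.float64(500.0), np.float64(273.0), np.float64(84.0)), (np.float64(471.0), np.float64(276.0), np.float64(55.0)), (np.float64(473.0), np.float64(277.0), np.float64(52.0)), (np.float64(472.0), np.float64(278.0), np.float64(47.0)), (np.float64(472.0), np.float64(279.0), np.float64(42.0)), (np.float64(472.0), np.float64(281.0), np.float64(38.0)), (np.float64(456.0), np.float64(283.0), np.float64(19.0)), (np.float64(460.0), np.float64(284.0), np.float64(17.0))]
```

send_rows:
  motion: "1 0 0 -0.0006 0 0 0; 1 0 0 0 0 0 0; 1 0 0 0 0 0 0; 1 0 0 0 0 0 0; 1 0 0 0 0 0 0"

```text
clock: 13.88
position: [0.4675, 0.2699, 0.2052]
ee_rot: [2.152, 2.288, 0.0]
force: [-0.3, -0.1, -3.9]
width: 0.106
gripper_force: 35.0
```

```bash
python3 st.py; python3 -c "
from cell import arm;print(arm.sign_off())"
```

```text
13.88 [0.4675 0.2699 0.2052] yaw 3.51 z [ 0. -0. -1.] [-0.3 -0.1 -3.9] [-0.1   0.   -0.02]
the job is handed in; nothing more can be done
None
```

I handed the job in at 13.9 s with the long strip held upright in the test coil's window, its middle at about 105 mm; the wrist force was about the strip's own weight, so it is not pressing on the coil.

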